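# Lock the bayonet cover on the sanding dust box

### The arm

A 7-joint arm with a two-finger parallel gripper is mounted at the origin on the work surface. World frame = base frame: x ahead of the robot, y to its left, z up, the work surface at z = 0. Lengths are in m, angles in rad, forces in N, time in s.
With the tool pointing down it reaches from about 0.35 to 0.9 m from the base axis. Payload 7.2 kg.
Tool frame: the origin (TCP) lies on the centre line of the jaws, within the pads' length; the fingertips stand 17 mm ahead of it and the grasp point (between the pads) lies 2 mm behind it; z points along the fingers, y is the line along which they close (so a half turn about z gives the same grasp; the last joint's range is limited). The gripper opens to 88 mm and grips with 3 to 60 N. Pads are 20 mm wide; open, the fingers measure 115 mm over their backs; the gripper's body (75 mm by 178 mm) begins 61 mm behind the grasp point.
Start: joints at [1.266, 0.411, -0.013, 1.596, 0.006, 1.134, -0.082], TCP at [0.147, -0.608, 0.24] pointing down, gripper open.
Joint ranges: [-2.95, 2.95], [-0.29, 1.99], [-1.47, 1.44], [0.14, 2.54], [-1.03, 4.17], [0.13, 1.85], [-2.86, 2.86]. Speed limits (rad/s): [2.39, 2.39, 3.01, 3.01, 3.14, 3.14, 3.14].

### API

Orientations are given as a unit quaternion [w, x, y, z].
In Python, from workcell import * gives the robot as it stands.
- The arm moves only by the shell command python3 -m crank 'ROWS' [FORCE]. ROWS is JSON, a list that holds one entry, the list of rows, each a list of 7 numbers: the shift along the tool's x, y, z each as a share of 250 mm, from -1 to 1, then the turn, a rotation vector about the tool's x, y, z each as a share of 2 rad, from -1 to 1, then the closure, from 0 (fully open) to 1 (shut). In form: [[[tx, ty, tz, ax, ay, az, hand], ...]]. A call has 1 to 20 rows; each row is the pose to reach, as a shift and turn from the pose commanded when the call began, along the tool's axes at that moment; what a row does not reach only later rows make up. A row lasts 1/12 s, in which the tool goes at most 41.7 mm and 7.16 degrees, less where a joint would pass 70% of its speed; a pose out of reach is approached as far as the arm can. A call with a number of a shift or a turn outside -1 to 1 is refused whole. A call with a gripper value outside its range is refused whole. The fingers move at their own pace and stop on an object; FORCE is the grip in N (left out, the last holds). Time passes only in rows, so rows that repeat a pose let the fingers close. It gives the time, the measured TCP pose, the force, the opening and the grip force at its end, in the units of the state.
- get_obs(): the state, without advancing time (a new reading comes with each control period).
- read_camera(name): name is "side" or "top" or "wrist"; returns a dict with "image" (480x640x3 uint8, red, green, blue), "fx", "fy", "cx", "cy" (pixels), "xyz" and "orientation" of the camera in the world; the wrist camera has in their place "tool_from_camera" (4x4, takes a point from camera to tool coordinates, whose origin is the TCP and whose axes are the flange's). Camera axes: x right, y up, looking along -z (the intrinsics and any distortion apply to the point x, -y, -z); pixel columns grow to the right and rows downward; lengths in m; the calibration is good to about 2 mm. A picture is of the moment at which its call begins: read the wrist's pose just before it. There is no depth.
- sign_off(): hands the job in; it is judged then, once.
The state is a dict: "time": time; "joint_pos": joint angles; "dq": joint speeds; "tau": joint torques, N m; "tcp_pos": TCP position; "tcp_rot": TCP orientation; "wrist_force": force on the tool from outside, world axes, zero at the start; "wrist_torque": the same for the moment, N m; "opening": opening from 0.0 (shut) to 1.0 (fully open); "gripper_force": force on a finger pad.
Only numpy, scipy, OpenCV 4.12 (cv2) and the standard library are available. Lean on these libraries where they do the work, as an engineer would, in place of code of your own. Each camera call takes 0.05 s, during which the arm holds its last target. There are 200 camera calls.

### The job

Close the dust box on the workbench: set the loose round cover into its mouth with the two lugs in the two slots, press it in gently against the spring, and turn it clockwise about a quarter turn until it comes up against its stop. Then let go so that it springs up into its locked detent and stays there. Do not force it against the spring's end or the stop, and leave the other things on the bench where they stand.

Things in the scene. Friction and masses are not known exactly. Their poses are not given: they have to be found in the camera images.
- dust_box: Grey steel box fixed to the bench, 160 (its x) x 140 (its y) x 100 mm high, turned up to 0.5 rad. Origin: centre of its underside, z up. Its top has a round bayonet mouth with a steel rim.
- mouth (a point): Centre of the mouth (61 mm diameter), level with the box top, 100 mm above the bench; axes as the box. The cover's underside lies 13 mm below this point when its lugs just clear the ledge, 16 mm at the spring's hard end, 10 mm when locked in the detent.
- slot (a point): Middle of the entry slot at the +x side of the mouth, 35 mm from its centre, level with the box top. The slot is 15 mm wide (along the box's y) and reaches out to 39 mm from the centre; a second one lies opposite, at -x. Lugs enter through the two slots.
- ledge (a point): On the mouth's axis, level with the underside of the hidden ledge (8 mm below the box top) that the lugs slide under, CLOCKWISE seen from above. 63 to 93 degrees from the slots (differs from box to box, unseen) is a 3 mm deep detent pocket, 3 degrees wider than the lug each side, its far side a solid stop. The other way is blocked. Let go of before the pocket, the lugs stay under the ledge.
- seal (a point): Centre of the top of the sprung black plate (44 mm diameter) in the mouth, as it lies free, 3 mm below the box top. It pushes the cover up: 4.5 N at first, 0.5 N more per mm pressed, with a hard end after 13 mm. In the slots it pushes the cover out again.
- cover: Loose round cover lying grip up on the bench, 105 to 210 g, yaw within 1.2 rad. Origin: centre of its underside, z up. Aluminium plug 58 mm in diameter, 18 mm high, foot bevelled; flange 84 mm in diameter, 18 to 23 mm up. Two lugs 10 mm wide, 5 mm high, level with the underside, reach 36 mm from the centre at +x and -x. Same either way round. Turning takes 0.1 to 0.3 N m; over 0.8 N m is forcing it.
- cover_grip (a point): Centre of the cover's upright black grip bar, on its axis, 37 mm above its underside. The bar is 56 mm long along the cover's x (in line with the lugs), 14 mm thick along y, and stands from 23 to 51 mm above the underside.
- bottle: Clear water bottle, 62 mm diameter, 190 mm high, origin at the underside; bystander.
- tin: Steel tin, 80 mm diameter, 75 mm high, origin at the underside; bystander.
- block: Wooden block 75 x 45 x 40 mm, origin at the underside; bystander.
- sanding_block: Wooden sanding block with a cork sole, 100 x 55 x 34 mm, origin at the underside; bystander.
There are look-alikes about, which are no part of the job. What is shaped like the cover but green or pink is not meant.

How it is judged:
By the outcome, as a careful person would: the job done as asked, in the order asked, and still so for the second after the job is handed in, with the robot touching nothing.
It also fails if it takes over 64 s, if anything falls off the work surface, if the arm or the gripper's body presses on something with over 40 N, if the wrist force passes 120 N, or if a joint passes its speed limit or range.

## Working session

There is one attempt and no reset: what is moved stays moved. The work goes in short steps, Python scripts to look and compute and a shell command to move; the robot and the scene stay as the last step left them, time stands still between calls to the robot, and variables do not carry over. Pictures are saved under pics/ and viewed, at most 10 in all, crops included, and the job is handed in when it is done.

```bash
mkdir -p pics; ls
cat > h.py <<'E'
from workcell import *
import numpy as np, cv2
from scipy.spatial.transform import Rotation as R
def rot(q): return R.from_quat([q[1],q[2],q[3],q[0]]).as_matrix()
def cam(name):
    o=get_obs(); c=read_camera(name)
    if 'xyz' in c: p=np.array(c['xyz']); M=rot(c['orientation'])
    else:
        T=np.array(c['tool_from_camera']); Rt=rot(o['tcp_rot'])
        M=Rt@T[:3,:3]; p=Rt@T[:3,3]+np.array(o['tcp_pos'])
    return c,p,M
def ray(c,p,M,uv,z):
    uv=np.atleast_2d(uv).astype(float)
    d=np.c_[(uv[:,0]-c['cx'])/c['fx'],-(uv[:,1]-c['cy'])/c['fy'],-np.ones(len(uv))]@M.T
    return p+d*((z-p[2])/d[:,2])[:,None]
def save(c,n): cv2.imwrite(n,c['image'][:,:,::-1])
E
python3 - <<'E'
from h import *
for n in('top','side'):
    c,p,M=cam(n); save(c,f'pics/{n}0.png'); print(n,p,M.round(3).tolist(),[k for k in c], c['fx'],c['cx'],c['cy'])
o=get_obs();print(o)
c,p,M=cam('wrist');print({k:c[k] for k in c if k!='image'})
E
```

```text
pics
top [ 0.5736738  -0.01070224  1.12624081] [[0.007, 0.998, -0.065], [-1.0, 0.008, 0.011], [0.012, 0.065, 0.998]] ['image', 'fx', 'fy', 'cx', 'cy', 'xyz', 'orientation'] 496.2862190100999 317.9446347938627 253.08038341228692
side [ 0.41317105 -0.85343101  0.85953344] [[0.971, 0.144, -0.192], [-0.24, 0.647, -0.724], [0.02, 0.749, 0.663]] ['image', 'fx', 'fy', 'cx', 'cy', 'xyz', 'orientation'] 504.4375785728135 322.42479246577767 240.80649051160137
{'time': 0.1, 'joint_pos': array([ 1.26577012,  0.41183666, -0.01273232,  1.59694675,  0.00559857,
        1.13431024, -0.08217792]), 'dq': array([-0.00090697, -0.00134124, -0.00144751, -0.00317618,  0.00070505,
       -0.00058707,  0.00083532]), 'tau': array([ 3.11799071e-03, -5.89094031e+01,  6.43986315e-01, -2.91709507e+01,
       -5.37810987e-02,  1.44350203e-02,  5.97922394e-05]), 'tcp_pos': array([ 0.14651144, -0.6071405 ,  0.23888818]), 'tcp_rot': array([-7.20526281e-04,  9.92993296e-01,  1.18168429e-01, -1.33073609e-04]), 'wrist_force': array([-0.33830408,  0.22423445,  0.2625922 ]), 'wrist_torque': array([ 0.00379536,  0.0113894 , -0.00315317]), 'gripper_force': 0.0, 'opening': 0.9996902383572732}
{'fx': 334.8695204617543, 'fy': 334.8695204617543, 'cx': 322.89635688432827, 'cy': 238.51983348500093, 'tool_from_camera': array([[-5.06854907e-04,  9.53843102e-01,  3.00304977e-01,
         8.21457755e-02],
       [ 9.99999603e-01,  2.63264767e-04,  8.51605678e-04,
        -1.07002955e-04],
       [ 7.33238482e-04,  3.00305289e-01, -9.53842857e-01,
        -1.44745976e-01],
       [ 0.00000000e+00,  0.00000000e+00,  0.00000000e+00,
         1.00000000e+00]])}
```

View pics/top0.png

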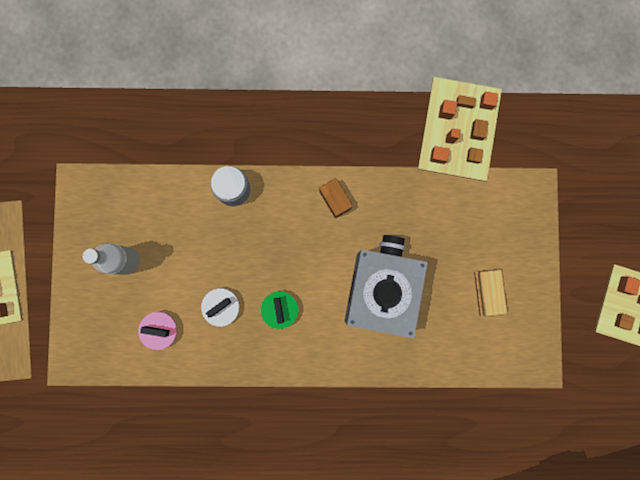

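View pics/side0.png

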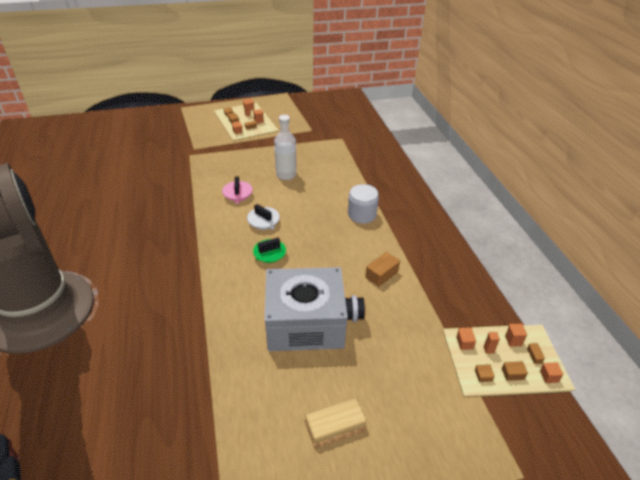

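The top view shows the white cover at (220,307) with a diagonal bar. The pink one at (157,331) and the green one at (280,310) are look-alikes. The box mouth is at (387,293), with its slots near (391,277) and (384,309). Next I'll measure these.

```bash
cat > coarse.py <<'E'
from h import *
c,p,M=cam('top'); g=c['image'].astype(int).max(2)
def blob(x0,y0,x1,y1,th=60):
    m=np.zeros(g.shape,np.uint8); m[y0:y1,x0:x1]=(g[y0:y1,x0:x1]<th)
    n,l,s,ce=cv2.connectedComponentsWithStats(m); i=1+s[1:,4].argmax(); print(s[i])
    ys,xs=np.nonzero(l==i); return np.c_[xs,ys],ce[i]
P,_=blob(198,285,242,330); W=ray(c,p,M,P,.051)[:,:2]; m=W.mean(0); u=np.linalg.svd(W-m)[2][0]
print('cover bar',m,u,np.degrees(np.arctan2(u[1],u[0])))
im=c['image'].astype(int); mk=np.zeros(g.shape,np.uint8); mk[285:330,198:242]=((im.min(2)>150))[285:330,198:242]
ys,xs=np.nonzero(mk); e=cv2.minEnclosingCircle(np.c_[xs,ys].astype(np.float32)); print('flange',e,ray(c,p,M,e[0],.023))
P,_=blob(365,270,410,318); W=ray(c,p,M,P,.098)[:,:2]; m=W.mean(0); d=W-m; r=np.hypot(*d.T); f=d[r>.033]; u=np.linalg.svd(f)[2][0]
print('mouth',m,r.max(),np.degrees(np.arctan2(u[1],u[0])))
print(R.from_quat(np.roll(get_obs()['tcp_rot'],-1)).as_matrix().round(3).tolist())
E
python3 coarse.py
```

```text
[206 298  25  19 163]
cover bar [0.52576324 0.1905782 ] [-0.59068069  0.8069054 ] 126.2053270378625
flange ((219.5, 307.0), 19.163867950439453) [[0.52514266 0.19347042 0.023     ]]
[374 275  28  37 665]
mouth [ 0.55912226 -0.1657343 ] 0.03779910973967793 168.69409290879483
[[0.972, 0.235, -0.0], [0.235, -0.972, 0.001], [-0.0, -0.001, -1.0]]
```

```bash
Q='[[[0.4,-0.5,0,0,0,0,0],[0.8,-1,0,0,0,0,0],[0.8,-1,0,0,0,0,0],[0.8,-1,0,0,0,0,0],[0.8,-1,0,0,0,0,0],[0.8,-1,0,0,0,0,0],[0.8,-1,0,0,0,0,0],[0.8,-1,0,0,0,0,0],[0.8,-1,0,0,0,0,0]]]'; python3 -m crank '[[[0.4,-0.5,0,0,0,0,0],[0.8,-1,0,0,0,0,0],[0.8,-1,0,0,0,0,0],[0.8,-1,0,0,0,0,0],[0.8,-1,0,0,0,0,0],[0.8,-1,0,0,0,0,0],[0.8,-1,0,0,0,0,0],[0.8,-1,0,0,0,0,0],[0.8,-1,0,0,0,0,0]]]' 20
python3 -m crank '[[[0.4,-0.5,0,0,0,0,0],[0.8,-1,0,0,0,0,0],[0.8,-1,0,0,0,0,0],[0.8,-1,0,0,0,0,0],[0.8,-1,0,0,0,0,0],[0.8,-1,0,0,0,0,0],[0.8,-1,0,0,0,0,0],[0.8,-1,0,0,0,0,0],[0.8,-1,0,0,0,0,0]]]'
```

```text
time: 0.95
tcp_pos: [0.2848, -0.3126, 0.2399]
tcp_rot: [-0.0, 0.993, 0.122, 0.0]
wrist_force: [0.4, -0.2, 0.3]
opening: 1.002
gripper_force: 0.0
time: 1.7
tcp_pos: [0.4204, -0.0227, 0.2401]
tcp_rot: [-0.001, 0.993, 0.121, 0.001]
wrist_force: [0.8, 0.5, -0.2]
opening: 1.0
gripper_force: 0.0
```

```bash
python3 -m crank '[[[0.62,-0.75,0.2,0,0,-0.98,0],[0.62,-0.75,0.2,0,0,-0.98,0],[0.62,-0.75,0.2,0,0,-0.98,0],[0.62,-0.75,0.2,0,0,-0.98,0],[0.62,-0.75,0.2,0,0,-0.98,0],[0.62,-0.75,0.2,0,0,-0.98,0],[0.62,-0.75,0.2,0,0,-0.98,0],[0.62,-0.75,0.2,0,0,-0.98,0],[0.62,-0.75,0.2,0,0,-0.98,0],[0.62,-0.75,0.2,0,0,-0.98,0],[0.62,-0.75,0.2,0,0,-0.98,0],[0.62,-0.75,0.2,0,0,-0.98,0],[0.62,-0.75,0.2,0,0,-0.98,0],[0.62,-0.75,0.2,0,0,-0.98,0],[0.62,-0.75,0.2,0,0,-0.98,0],[0.62,-0.75,0.2,0,0,-0.98,0],[0.62,-0.75,0.2,0,0,-0.98,0],[0.62,-0.75,0.2,0,0,-0.98,0],[0.62,-0.75,0.2,0,0,-0.98,0]]]'
python3 - <<'E'
from h import *
c,p,M=cam('wrist'); save(c,'pics/w1.png'); o=get_obs(); print(o['joint_pos'],rot(o['tcp_rot']).round(3).tolist())
E
```

```text
time: 3.28
tcp_pos: [0.5251, 0.1901, 0.1894]
tcp_rot: [-0.0, 0.457, 0.89, -0.0]
wrist_force: [0.9, 0.6, 0.6]
opening: 0.999
gripper_force: 0.0
[ 0.30085072  0.54977232 -1.0154323   1.77139449  0.51731065  1.11574684
 -0.2630081 ] [[-0.584, 0.812, -0.0], [0.812, 0.584, -0.0], [-0.0, -0.0, -1.0]]
```

View pics/w1.png

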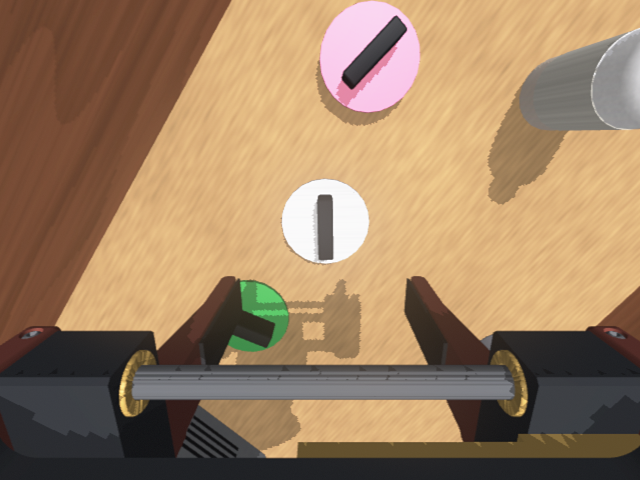

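The wrist view shows the white cover centred at about (325,221), with its bar upright in the image. The pink and green look-alikes stay clear of the fingers.

```bash
cat > wc.py <<'E'
from h import *
c,p,M=cam('wrist'); o=get_obs(); im=c['image'].astype(int)
sub=np.zeros(im.shape[:2],bool); sub[170:275,270:385]=1
w=((im.min(2)>180)&sub).astype(np.uint8)
h=max(cv2.findContours(w,0,2)[0],key=cv2.contourArea); e=cv2.fitEllipse(h); print('ell',e)
F=ray(c,p,M,h[:,0],.023)[:,:2]; cc,rr=cv2.minEnclosingCircle(F.astype(np.float32)); print('flange',cc,rr)
b=((im.max(2)<120)&sub).astype(np.uint8); b=cv2.morphologyEx(b,cv2.MORPH_OPEN,np.ones((3,3)))
h=max(cv2.findContours(b,0,2)[0],key=cv2.contourArea)
W=ray(c,p,M,h[:,0],.051)[:,:2]; r=cv2.minAreaRect((W*1000).astype(np.float32)); print('bar',r)
B=cv2.boxPoints(r); k=max((B[1]-B[0],B[2]-B[1]),key=np.linalg.norm); a=np.degrees(np.arctan2(k[1],k[0]))%180; print('bar yaw',a)
Rt=rot(o['tcp_rot']); print('tool yaw',np.degrees(np.arctan2(Rt[1,0],Rt[0,0])))
for t in (np.array(cc),np.array(r[0])/1000): print('shift tool',Rt.T@(np.r_[t,.0425]-o['tcp_pos'])/.25)
E
python3 wc.py
```

```text
ell ((324.8854675292969, 220.98211669921875), (83.4745864868164, 86.41687774658203), 91.77657318115234)
flange (0.524955689907074, 0.19237099587917328) 0.04212025925517082
bar ((523.4595947265625, 194.2177734375), (12.784004211425781, 58.38515853881836), 36.6464729309082)
bar yaw 126.64644
tool yaw 125.7394137382503
shift tool [0.0060063  0.00429757 0.58831666]
shift tool [0.01549776 0.00375496 0.58831381]
```

```bash
python3 -m crank '[[[0.006,0.004,0.15,0,0,-0.008,0],[0.006,0.004,0.3,0,0,-0.008,0],[0.006,0.004,0.45,0,0,-0.008,0],[0.006,0.004,0.52,0,0,-0.008,0],[0.006,0.004,0.57,0,0,-0.008,0],[0.006,0.004,0.588,0,0,-0.008,0],[0.006,0.004,0.588,0,0,-0.008,0],[0.006,0.004,0.588,0,0,-0.008,0]]]'
python3 -m crank '[[[0,0,0,0,0,0,1],[0,0,0,0,0,0,1],[0,0,0,0,0,0,1],[0,0,0,0,0,0,1],[0,0,0,0,0,0,1],[0,0,0,0,0,0,1],[0,0,0,0,0,0,1],[0,0,0,0,0,0,1]]]' 60
```

```text
time: 4.05
tcp_pos: [0.5254, 0.1933, 0.0437]
tcp_rot: [0.0, 0.448, 0.894, 0.001]
wrist_force: [-0.4, 0.1, -0.1]
opening: 0.999
gripper_force: 0.0
time: 4.72
tcp_pos: [0.5247, 0.1927, 0.0426]
tcp_rot: [-0.0, 0.448, 0.894, -0.0]
wrist_force: [0.4, 1.4, -0.9]
opening: 0.428
gripper_force: 0.0
```

```bash
python3 -m crank '[[[0,0,0,0,0,0,1],[0,0,0,0,0,0,1],[0,0,0,0,0,0,1],[0,0,0,0,0,0,1],[0,0,0,0,0,0,1],[0,0,0,0,0,0,1],[0,0,0,0,0,0,1],[0,0,0,0,0,0,1]]]' 60
python3 -m crank '[[[0,0,-0.1,0,0,0,1],[0,0,-0.25,0,0,0,1],[0,0,-0.4,0,0,0,1],[0,0,-0.55,0,0,0,1],[0,0,-0.64,0,0,0,1],[0,0,-0.64,0,0,0,1],[0,0,-0.64,0,0,0,1]]]' 60
python3 - <<'E'
from h import *
o=get_obs();Rt=rot(o['tcp_rot']);y=np.degrees(np.arctan2(Rt[1,0],Rt[0,0]))
print(y,o['joint_pos'],o['wrist_force']); d=Rt.T@(np.array([.559,-.166,.205])-o['tcp_pos'])/.25; print(d,-(168.7-y)/114.6)
E
```

```text
time: 5.38
tcp_pos: [0.5248, 0.1928, 0.0426]
tcp_rot: [0.0, 0.448, 0.894, 0.0]
wrist_force: [0.6, -0.0, -0.8]
opening: 0.155
gripper_force: 60.0
time: 5.97
tcp_pos: [0.5251, 0.1926, 0.2033]
tcp_rot: [0.001, 0.448, 0.894, 0.0]
wrist_force: [0.8, 0.3, -2.5]
opening: 0.157
gripper_force: 60.0
126.75589267092737 [ 0.30737424  0.53758514 -1.02997106  1.75556256  0.50590518  1.13970187
 -0.23856027] [ 0.80227101  0.28835653 -2.52370356]
[-1.2302886  -0.74970783 -0.00606539] -0.3660044269552585
```

```bash
python3 -m crank '[[[-0.1,-0.03,0,0,0,0,1],[-0.25,-0.08,0,0,0,0,1],[-0.4,-0.13,0,0,0,0,1],[-0.55,-0.17,0,0,0,0,1],[-0.7,-0.22,0,0,0,0,1],[-0.774,-0.243,0,0,0,0,1]]]' 60
python3 -m crank '[[[-0.14,-0.04,0,0,0,-0.05,1],[-0.28,-0.09,0,0,0,-0.1,1],[-0.42,-0.13,0,0,0,-0.15,1],[-0.56,-0.175,0,0,0,-0.2,1],[-0.69,-0.22,0,0,0,-0.25,1],[-0.774,-0.243,0,0,0,-0.3,1],[-0.774,-0.243,0,0,0,-0.35,1],[-0.774,-0.243,0,0,0,-0.366,1],[-0.774,-0.243,0,0,0,-0.366,1],[-0.774,-0.243,0,0,0,-0.366,1],[-0.774,-0.243,0,0,0,-0.366,1]]]' 60
python3 - <<'E'
from h import *
c,p,M=cam('wrist'); save(c,'pics/w2.png'); o=get_obs(); print(o['joint_pos'])
E
```

```text
time: 6.47
tcp_pos: [0.5921, -0.0053, 0.1996]
tcp_rot: [-0.001, 0.45, 0.893, -0.002]
wrist_force: [1.1, 0.3, -2.2]
opening: 0.157
gripper_force: 60.0
time: 7.38
tcp_pos: [0.6587, -0.1895, 0.2014]
tcp_rot: [-0.001, 0.098, 0.995, 0.0]
wrist_force: [-0.4, -0.0, -1.7]
opening: 0.155
gripper_force: 60.0
[ 0.83260485  0.79726153 -1.09534357  1.42566213  0.71062094  1.34698268
  1.0809344 ]
```

View pics/w2.png

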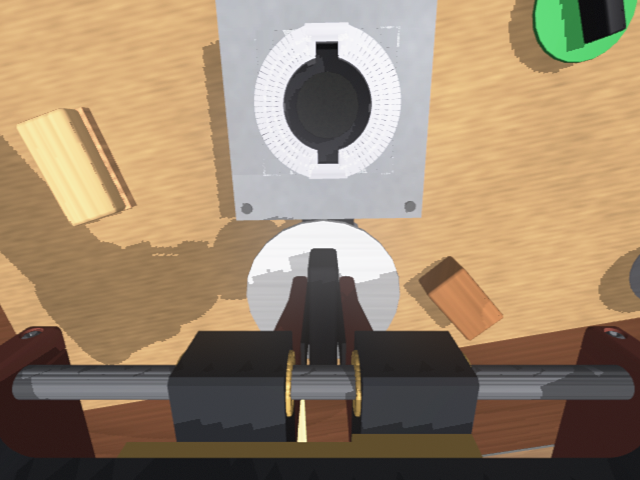

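The picture shows the mouth at about (327,103), with slots at (326,48) and (328,157). The cover is held below it, and its flange is centred near (323,290). I'll measure both in this one view so the camera bias cancels out.

```bash
cat > wm.py <<'E'
from h import *
from scipy.optimize import least_squares
c,p,M=cam('wrist'); o=get_obs(); im=c['image'].astype(int); g=im.max(2)
Rt=rot(o['tcp_rot']); t=o['tcp_pos']; yaw=np.degrees(np.arctan2(Rt[1,0],Rt[0,0]))
def circ(P,r0=None):
    f=lambda q:np.hypot(*(P-q[:2]).T)-(q[2] if r0 is None else r0)
    s=least_squares(f,[*P.mean(0),.04],loss='soft_l1',f_scale=.0005); return s.x, np.abs(s.fun).mean()
sub=np.zeros(g.shape,np.uint8); sub[25:180,265:390]=1
m=((g<130)&(sub>0)).astype(np.uint8); h=max(cv2.findContours(m,0,1)[0],key=cv2.contourArea)[:,0]
W=ray(c,p,M,h,.1)[:,:2]; d=W-W.mean(0); r=np.hypot(*d.T)
q,e=circ(W[r<.0325]); print('mouth circle',q,e)
d=W-q[:2]; r=np.hypot(*d.T); u=np.r_[Rt[:2,0]]; al=d@u; ac=d@Rt[:2,1]
for s in(1,-1):
    k=(s*al>.0325)&(s*al<.037); L=np.polyfit(al[k&(ac>0)],ac[k&(ac>0)],0),np.polyfit(al[k&(ac<0)],ac[k&(ac<0)],0); print('slot',s,L,'end',(s*al).max())
    print('  mid',(L[0][0]+L[1][0])/2)
mm=cv2.minAreaRect((W*1000).astype(np.float32)); print(mm)
# box edges
w=((im.min(2)>200)).astype(np.uint8); w[:,:230]=0;w[:,420:]=0;w[185:]=0
hr=max(cv2.findContours(w,0,1)[0],key=cv2.contourArea)[:,0]; hr=cv2.convexHull(hr)[:,0]
print('ring outer',circ(ray(c,p,M,hr,.1)[:,:2]))
# flange
zf=t[2]-.0425+.023
w=((im.min(2)>185)).astype(np.uint8); w[:222]=0; w[:,:240]=0; w[:,405:]=0; w[325:]=0
w=cv2.morphologyEx(w,cv2.MORPH_OPEN,np.ones((5,5)))
hf=np.vstack(cv2.findContours(w,0,1)[0])[:,0]; hf=cv2.convexHull(hf)[:,0]; hf=hf[hf[:,1]<300]
f,e=circ(ray(c,p,M,hf,zf)[:,:2],.042); print('flange',f,e,'tcp',t,'diff tool mm',(Rt.T@np.r_[f[:2]-t[:2],0])*1000)
print('tool yaw',yaw)
for n,v in(('mouth-tcp',q[:2]-t[:2]),('mouth-flange',q[:2]-f[:2])): print(n,(Rt.T@np.r_[v,0])[:2]*1000,'mm tool')
E
python3 wm.py
```

```text
mouth circle [ 0.55909485 -0.16673069  0.02983746] 0.0002839611048420446
slot 1 (array([0.00642277]), array([-0.00733419])) end 0.0387042225533531
  mid -0.0004557096400363194
slot -1 (array([0.00724459]), array([-0.00637741])) end 0.038415698658532685
  mid 0.0004335852269426177
((559.0923461914062, -166.595703125), (60.085662841796875, 67.51603698730469), 39.07023620605469)
ring outer (array([ 0.55932676, -0.16667707,  0.05047742]), np.float64(0.0002829470071616736))
flange [ 0.65971966 -0.18984431  0.04      ] 0.00030117838893875163 tcp [ 0.65900321 -0.18950731  0.20217174] diff tool mm [-7.68528252e-01 -1.90351641e-01 -3.99099623e-04]
tool yaw 168.72000344955484
mouth-tcp [102.43360722   2.7942187 ] mm tool
mouth-flange [103.20213548   2.98457035] mm tool
```

```bash
python3 -m crank '[[[0.14,0.004,0,0,0,-0.006,1],[0.28,0.008,0,0,0,-0.006,1],[0.412,0.0118,0,0,0,-0.006,1],[0.412,0.0118,0.06,0,0,-0.006,1],[0.412,0.0118,0.14,0,0,-0.006,1],[0.412,0.0118,0.21,0,0,-0.006,1],[0.412,0.0118,0.21,0,0,-0.006,1],[0.412,0.0118,0.21,0,0,-0.006,1],[0.412,0.0118,0.21,0,0,-0.006,1]]]' 60
python3 - <<'E'
from h import *
o=get_obs(); Rt=rot(o['tcp_rot']); print(o['tcp_pos'],np.degrees(np.arctan2(Rt[1,0],Rt[0,0])),o['wrist_force'],o['wrist_torque'],o['joint_pos'])
print((Rt.T@(np.array([.55909,-.16673,.138])-o['tcp_pos']))/.25)
c,p,M=cam('side'); i=c['image'][225:345,240:390,::-1]; cv2.imwrite('pics/s2.png',cv2.resize(i,None,fx=4,fy=4))
E
```

```text
time: 8.23
tcp_pos: [0.5594, -0.1666, 0.1511]
tcp_rot: [0.001, 0.092, 0.996, 0.0]
wrist_force: [0.7, -0.3, -2.0]
opening: 0.154
gripper_force: 60.0
[ 0.55943114 -0.16656543  0.15109082] 169.42448006731914 [ 0.70688847 -0.2688906  -2.04454002] [ 0.05849986 -0.12475479  0.02015291] [ 0.97095065  0.71669841 -1.13816593  1.74512746  0.70978792  1.15611757
  1.00346489]
[ 0.00127487 -0.00090618  0.05236185]
```

View pics/s2.png

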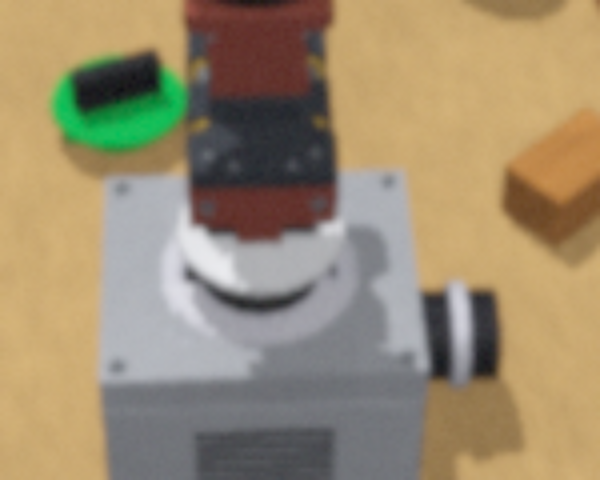

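The cover sits centred over the mouth. Lowering gently.

```bash
python3 -m crank '[[[0.001,0,0.015,0,0,0,1],[0.001,0,0.03,0,0,0,1],[0.001,0,0.045,0,0,0,1],[0.001,0,0.055,0,0,0,1],[0.001,0,0.055,0,0,0,1],[0.001,0,0.055,0,0,0,1]]]' 60
```

```text
time: 8.78
tcp_pos: [0.5588, -0.1669, 0.1368]
tcp_rot: [0.0, 0.092, 0.996, -0.0]
wrist_force: [0.1, -0.3, 4.0]
opening: 0.156
gripper_force: 60.0
```

```bash
python3 -m crank '[[[0.001,0,0.01,0,0,0,1],[0.001,0,0.02,0,0,0,1],[0.001,0,0.03,0,0,0,1],[0.001,0,0.035,0,0,0,1],[0.001,0,0.035,0,0,0,1],[0.001,0,0.035,0,0,0,1]]]' 60
python3 - <<'E'
from h import *
o=get_obs(); print(o['tcp_pos'],o['wrist_force'],o['wrist_torque'],o['joint_pos'][6])
E
```

```text
time: 9.28
tcp_pos: [0.5588, -0.1669, 0.1282]
tcp_rot: [0.001, 0.092, 0.996, -0.0]
wrist_force: [-1.3, -0.9, 7.6]
opening: 0.157
gripper_force: 60.0
[ 0.55878663 -0.16690707  0.12822877] [-1.27869981 -0.9143161   7.56727376] [-0.13704393  0.16317026 -0.03137956] 0.9828804076139404
```

```bash
cat > s.py <<'E'
from h import *
o=get_obs(); Rt=rot(o['tcp_rot']); y=np.degrees(np.arctan2(Rt[1,0],Rt[0,0])); print('turned',169.45-y,'F',o['wrist_force'].round(1),'T',o['wrist_torque'].round(3),'p',o['tcp_pos'].round(4),o['gripper_force'])
E
python3 -m crank '[[[0,0,0,0,0,0.02,1],[0,0,0,0,0,0.05,1],[0,0,0,0,0,0.08,1],[0,0,0,0,0,0.1,1],[0,0,0,0,0,0.1,1]]]' 60; python3 s.py
python3 -m crank '[[[0,0,0,0,0,0.04,1],[0,0,0,0,0,0.08,1],[0,0,0,0,0,0.12,1],[0,0,0,0,0,0.16,1],[0,0,0,0,0,0.2,1],[0,0,0,0,0,0.2,1]]]' 60; python3 s.py
```

```text
time: 9.7
tcp_pos: [0.5591, -0.1667, 0.1285]
tcp_rot: [0.001, 0.192, 0.981, -0.0]
wrist_force: [-0.2, 0.3, 7.2]
opening: 0.155
gripper_force: 60.0
turned 11.645028224176485 F [-0.2  0.3  7.2] T [ 0.012  0.02  -0.021] p [ 0.5591 -0.1667  0.1285] 60.004668831825256
time: 10.2
tcp_pos: [0.5591, -0.1668, 0.1286]
tcp_rot: [0.001, 0.385, 0.923, 0.0]
wrist_force: [0.4, -0.1, 7.9]
opening: 0.155
gripper_force: 60.0
turned 34.69679689038031 F [ 0.4 -0.1  7.9] T [-0.034  0.024 -0.028] p [ 0.5591 -0.1668  0.1286] 60.00479578971863
```

```bash
python3 -m crank '[[[0,0,0,0,0,0.04,1],[0,0,0,0,0,0.08,1],[0,0,0,0,0,0.12,1],[0,0,0,0,0,0.16,1],[0,0,0,0,0,0.2,1]]]' 60; python3 s.py
python3 -m crank '[[[0,0,0,0,0,0.013,1],[0,0,0,0,0,0.026,1],[0,0,0,0,0,0.04,1],[0,0,0,0,0,0.052,1]]]' 60; python3 s.py
```

```text
time: 10.62
tcp_pos: [0.5592, -0.1668, 0.1285]
tcp_rot: [0.001, 0.56, 0.829, 0.0]
wrist_force: [0.1, -0.4, 6.9]
opening: 0.153
gripper_force: 60.0
turned 57.54550844565166 F [ 0.1 -0.4  6.9] T [-0.09   0.002  0.013] p [ 0.5592 -0.1668  0.1285] 60.000945925712585
time: 10.95
tcp_pos: [0.5591, -0.1668, 0.1285]
tcp_rot: [0.001, 0.601, 0.799, 0.0]
wrist_force: [0.1, -1.0, 7.6]
opening: 0.156
gripper_force: 60.0
turned 63.365138843685756 F [ 0.1 -1.   7.6] T [-0.187 -0.054  0.064] p [ 0.5591 -0.1668  0.1285] 60.00197947025299
```

```bash
python3 -m crank '[[[0,0,0,0,0,0.013,1],[0,0,0,0,0,0.025,1]]]' 60 >/dev/null; python3 s.py
python3 -m crank '[[[0,0,0,0,0,0.013,1],[0,0,0,0,0,0.02,1]]]' 60 >/dev/null; python3 s.py
```

```text
turned 66.22478770378449 F [ 0.6 -0.5  7.3] T [-0.128 -0.028  0.074] p [ 0.5591 -0.1669  0.1285] 60.00217795372009
turned 68.5134245568982 F [ 0.  -0.1  7.4] T [-0.142 -0.081  0.092] p [ 0.5592 -0.1668  0.1285] 60.003148913383484
```

```bash
python3 -m crank '[[[0,0,0,0,0,0.01,1],[0,0,0,0,0,0.018,1]]]' 60 >/dev/null; python3 s.py
```

```text
turned 70.5557424854523 F [ 0.9 -0.7  7.3] T [-0.061 -0.096  0.089] p [ 0.5593 -0.1669  0.1285] 60.0030916929245
```

```bash
python3 -m crank '[[[0,0,0,0,0,0.01,1],[0,0,0,0,0,0.018,1]]]' 60 >/dev/null; python3 s.py
```

```text
turned 72.61098476424603 F [ 1.4 -1.1  6.8] T [-0.087 -0.165  0.149] p [ 0.5594 -0.1667  0.1286] 60.00319719314575
```

```bash
python3 -m crank '[[[0,0,0,0,0,0.01,1],[0,0,0,0,0,0.018,1]]]' 60 >/dev/null; python3 s.py
```

```text
turned 74.67304329712898 F [ 0.8 -0.4  7.7] T [-0.086 -0.194  0.089] p [ 0.5595 -0.1668  0.1286] 60.00320792198181
```

```bash
python3 -m crank '[[[0,0,0,0,0,0.01,1],[0,0,0,0,0,0.018,1]]]' 60 >/dev/null; python3 s.py
```

```text
turned 76.73458402748169 F [ 2.4 -0.7  7.8] T [-0.13  -0.25   0.154] p [ 0.5596 -0.1668  0.1286] 60.003944635391235
```

```bash
python3 -m crank '[[[0,0,0,0,0,0.01,1],[0,0,0,0,0,0.018,1]]]' 60 >/dev/null; python3 s.py
```

```text
turned 78.76199144339613 F [ 2.2 -0.6  6.2] T [-0.226 -0.501  0.578] p [ 0.5599 -0.1668  0.1287] 60.08354902267456
```

```bash
python3 -m crank '[[[0,0,0,0,0,-0.004,1],[0,0,0,0,0,-0.01,1],[0,0,-0.004,0,0,-0.01,1],[0,0,-0.008,0,0,-0.01,1],[0,0,-0.008,0,0,-0.01,1]]]' 60 >/dev/null; python3 s.py
```

```text
turned 77.59567876988996 F [ 2.  -0.2  6.1] T [-0.059 -0.489  0.147] p [ 0.5598 -0.1667  0.1306] 60.002474784851074
```

```bash
python3 -m crank '[[[0,0,-0.003,0,0,0,1],[0,0,-0.006,0,0,0,1],[0,0,-0.006,0,0,0,1]]]' 60 >/dev/null; python3 s.py
```

```text
turned 77.60249273352477 F [ 5.1 -0.6  5.9] T [-0.064 -1.158  0.062] p [ 0.5597 -0.1668  0.132 ] 60.002596378326416
```

Still spring-like at 10.5 mm depth, so the lugs are in the pocket. Letting go now.

```bash
python3 -m crank '[[[0,0,0,0,0,0,0.7],[0,0,0,0,0,0,0.6],[0,0,0,0,0,0,0.5],[0,0,0,0,0,0,0.5],[0,0,0,0,0,0,0.5],[0,0,0,0,0,0,0.5]]]' 10 >/dev/null; python3 s.py
python3 -m crank '[[[0,0,-0.03,0,0,0,0.5],[0,0,-0.1,0,0,0,0.5],[0,0,-0.2,0,0,0,0.5],[0,0,-0.35,0,0,0,0.5],[0,0,-0.5,0,0,0,0.5],[-0.2,0,-0.5,0,0,0,0.5],[-0.4,0,-0.5,0,0,0,0.5],[-0.4,0,-0.5,0,0,0,0.5],[-0.4,0,-0.5,0,0,0,0.5]]]'
python3 - <<'E'
from h import *
c,p,M=cam('wrist'); a=c['image']; s=cam('side')[0]['image'][225:345,240:390]
cv2.imwrite('pics/end.png',np.vstack([a[:300],])[:,:,::-1]); cv2.imwrite('pics/ends.png',cv2.resize(s[:,:,::-1],None,fx=4,fy=4))
E
```

```text
turned 77.61844067295702 F [ 0.7  0.  -0.6] T [-0.041 -0.021 -0.001] p [ 0.558  -0.1668  0.1307] 0.0
time: 14.03
tcp_pos: [0.5604, -0.2731, 0.2557]
tcp_rot: [0.0, 0.699, 0.716, -0.001]
wrist_force: [0.6, 0.1, -0.1]
opening: 0.5
gripper_force: 0.0
```

View pics/end.png

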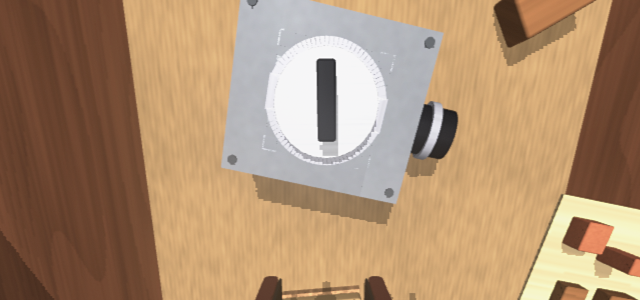

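View pics/ends.png

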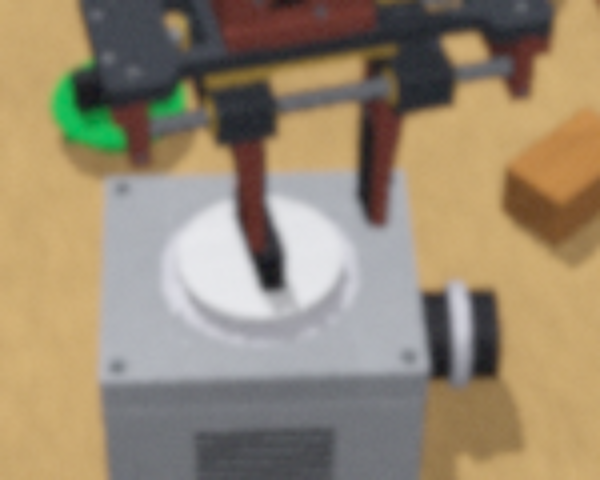

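The cover sits level in the mouth, with the bar at (326,100) turned about 78° from the slots and the flange concentric with the rim. The gripper is clear of it and nothing else has moved.

```bash
python3 -c "
from workcell import *
print(sign_off())"
```

```text
the job is handed in; nothing more can be done
None
```

The dust box is closed and the job handed in: the cover came up against its stop about 78° clockwise from the slots, then I eased it up into the detent and let go. I judged that it locked from the spring force and the final pictures, not from a separate height check. No bystander was touched, and it took about 14 s of the 64 s.

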